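# Put the cleaned gas burners back together

## Robot

A 6-joint arm with a two-finger parallel gripper is mounted at the origin on the work surface. World frame = base frame: x ahead of the robot, y to its left, z up, the work surface at z = 0. Lengths are in m, angles in rad, forces in N, time in s.
With the tool pointing down it reaches from about 0.3 to 0.875 m from the base axis. Payload 6.4 kg.
Tool frame: the origin (TCP) lies at the very end of the fingers, on their centre line; the grasp point (between the pads) lies 19 mm behind it; z points along the fingers, y is the line along which they close (so a half turn about z gives the same grasp; the last joint's range is limited). The gripper opens to 85 mm and grips with 20 to 120 N. Pads are 22 mm wide; open, the fingers measure 114 mm over their backs; the gripper's body (76 mm by 85 mm) begins 54 mm behind the grasp point. The pads swing forward as they close: fully open they stand 13 mm farther back than shut.
Start: joints at [-1.41, 0.181, 1.607, -0, 1.354, -0.206], TCP at [0.206, -0.537, 0.201] pointing down, gripper open.
Joint ranges: [-2.99, 2.99], [-0.89, 2.07], [0.3, 2.58], [-1.14, 4.28], [0, 2.63], [-3.12, 3.12]. Speed limits (rad/s): [2.57, 2.57, 3.01, 3.14, 3.14, 3.14].

## Interface

Orientations are given as a unit quaternion [w, x, y, z].
In Python, from bench import ctrl gives the robot as it stands.
- The arm moves only by the tool jog_arm, never from a script. Its argument "series" is a list that holds one entry, the list of rows, each a list of 7 numbers: the shift along the tool's x, y, z in mm, then the turn, a rotation vector about the tool's x, y, z in rad, then the finger opening in mm, from 0 to 85.4. In form: [[[tx, ty, tz, rx, ry, rz, gripper], ...]]. A call has exactly 10 rows; each row shifts and turns the commanded pose from where the row before left it, along the tool's axes as they then stand; what a row does not reach is not made up. A row lasts 1/10 s, in which the tool goes at most 50 mm and 8.59 degrees, less where a joint would pass 70% of its speed; a pose out of reach is approached as far as the arm can. A call with a gripper value outside its range is refused whole. The fingers move at their own pace and stop on an object; the grip force is fixed at half the most. Time passes only in rows, so rows that do not move let the fingers close, or fill a call up. It gives the time, the measured TCP pose, the force, the opening and the grip force at its end, in the units of the state.
- ctrl.get_obs(): the state, without advancing time (a new reading comes with each control period).
- ctrl.camera(name): name is "scene" or "top" or "wrist"; returns a dict with "frame" (480x640x3 uint8, blue, green, red), "z_map" (480x640 float32, m along the optical axis (not along the pixel's ray), 0 where there is no reading), "fx", "fy", "cx", "cy" (pixels), "k1" (the pictures are not rectified: a ray, as slopes to the right and down, at radius r is drawn at 1 + k1 r^2 times it, then the intrinsics apply), "xyz" and "rotation" of the camera in the world. Camera axes: x right, y down, z forward; pixel columns grow to the right and rows downward; lengths in m; the calibration is good to about 2 mm. A picture is of the moment at which its call begins.
- ctrl.hand_in(): hands the job in; it is judged then, once.
The state is a dict: "time_s": time; "q": joint angles; "dq": joint speeds; "joint_efforts": joint torques, N m; "eef_pos": TCP position; "eef_rot": TCP orientation; "wrist_force": force on the tool from outside, world axes, zero at the start; "torque": the same for the moment, N m; "opening": opening from 0.0 (shut) to 1.0 (fully open); "grasp_force": force on a finger pad.
Only numpy, scipy, OpenCV 4.12 (cv2) and the standard library are available. Lean on these libraries where they do the work, as an engineer would, in place of code of your own. Each camera call takes 0.05 s, during which the arm holds its last target. There are 200 camera calls.

## Task

The burner parts have been washed and lie on the grey drying mat: put the two gas burners of the white hob back together. Finish the large burner first, its flame ring over the brass boss and then its cap on the ring, then do the small burner the same way with the small ring and cap. Every part must sit centred, level and fully home; set the parts down gently rather than dropping them, and do not shift the egg cup, coffee scoop or matchbox.

Things in the scene. Friction and masses are not known exactly. Their poses are not given: they have to be found in the camera images.
- burner_large: seat of the large gas burner, fixed on the white hob: a dark round plinth 74 mm across and 10 mm high, with a brass boss on its middle, 35 mm across and 8 mm high, its top edge bevelled. Origin: centre of the plinth's underside (on the hob's top, 10 mm above the counter), z up. The large flame ring goes over the boss and rests on the plinth, its underside 10 mm above this origin
- burner_small: seat of the small gas burner, fixed on the white hob: a dark round plinth 56 mm across and 10 mm high, with a brass boss on its middle, 19 mm across and 8 mm high, its top edge bevelled. Origin: centre of the plinth's underside (on the hob's top, 10 mm above the counter), z up. The small flame ring goes over the boss and rests on the plinth, its underside 10 mm above this origin
- ring_large: large flame ring, loose: a plain aluminium ring with dark slots round its side, 56 mm outer diameter, 42 mm hole right through, 20 mm high. Starts flat on the grey mat (6 mm above the counter). Origin: centre of its underside, z up along its axis
- cap_large: large burner cap, loose: a dark enamelled steel disc 60 mm across and 10 mm thick (top edge bevelled) on a round foot 34 mm across and 6 mm high, 16 mm high in all. Starts foot down on the grey mat (6 mm above the counter). Origin: centre of the foot's underside, z up. Seated, the foot is in the large ring's hole and the disc rests on the ring's top, this origin 14 mm above the ring's
- ring_small: small flame ring, loose: a plain aluminium ring with dark slots round its side, 39 mm outer diameter, 26 mm hole right through, 20 mm high. Starts flat on the grey mat (6 mm above the counter). Origin: centre of its underside, z up along its axis
- cap_small: small burner cap, loose: a dark enamelled steel disc 43 mm across and 10 mm thick (top edge bevelled) on a round foot 19 mm across and 6 mm high, 16 mm high in all. Starts foot down on the grey mat (6 mm above the counter). Origin: centre of the foot's underside, z up. Seated, the foot is in the small ring's hole and the disc rests on the ring's top, this origin 14 mm above the ring's
- egg_cup: turned wooden egg cup, 44 mm across and 45 mm high, standing about the middle of the mat, among the parts; origin: centre of its underside; not part of the job, to be left where it is
- coffee_scoop: steel coffee scoop (a small round-bowled spoon) 130 mm long, lying on the hob along one of its long edges; origin on it, x along it; not part of the job, to be left where it is
- matchbox: cardboard matchbox 36 x 53 x 15 mm lying on the hob midway between the burners, which are 200 mm apart; origin: centre of its underside; not part of the job, to be left where it is
There are look-alikes about, which are no part of the job. Leave any green or orange look-alike of the ring_small alone.

How it is judged:
On the way, in this order (a step that is already met when the one before it is completed fails the run):
1. the large flame ring is seated on the large burner and let go (horizontal distance between ring_large and burner_large below 0.006 m and z of ring_large in the frame of burner_large between 0.007 and 0.0125 m and angle between ring_large's own z axis and vertical below 0.06 rad and contact force between the fingers and ring_large below 0.2 N), for 0.2 s.
2. the large cap is seated in the large flame ring, on its burner, and let go (horizontal distance between ring_large and burner_large below 0.006 m and z of ring_large in the frame of burner_large between 0.007 and 0.0125 m and angle between each of ring_large, cap_large's own z axis and vertical below 0.06 rad and horizontal distance between cap_large and ring_large below 0.007 m and z of cap_large in the frame of ring_large between 0.011 and 0.0165 m and contact force between the fingers and cap_large below 0.2 N), for 0.2 s.
3. the small flame ring is seated on the small burner and let go (horizontal distance between ring_small and burner_small below 0.006 m and z of ring_small in the frame of burner_small between 0.007 and 0.0125 m and angle between ring_small's own z axis and vertical below 0.06 rad and contact force between the fingers and ring_small below 0.2 N), for 0.2 s.
4. the small cap is seated in the small flame ring, on its burner, and let go (horizontal distance between ring_small and burner_small below 0.006 m and z of ring_small in the frame of burner_small between 0.007 and 0.0125 m and angle between each of ring_small, cap_small's own z axis and vertical below 0.06 rad and horizontal distance between cap_small and ring_small below 0.007 m and z of cap_small in the frame of ring_small between 0.011 and 0.0165 m and contact force between the fingers and cap_small below 0.2 N), for 0.2 s.
At the end, for the whole second after the job is handed in: Each ring lies on its own burner (within 6 mm of centre, underside 7 to 12.5 mm above the burner's origin) and each cap in its own ring (within 7 mm, origin 11 to 16.5 mm above the ring's), tilts under 0.06 rad, all let go and at rest (under 0.02 m/s) (all of step 2 and all of step 4 and contact force between the fingers and ring_large below 0.2 N and linear speed of each of ring_large, cap_large, ring_small, cap_small below 0.02 m/s and contact force between the fingers and ring_small below 0.2 N); the robot touches nothing.
It fails at once if the egg cup, coffee scoop or matchbox is shifted by more than 30 mm (distance of any of egg_cup, coffee_scoop, matchbox from where it was at the start of the episode above 0.03 m).
It fails at once if a ring or cap is dropped or flung (faster than 0.6 m/s with no finger on it) ((linear speed of ring_large above 0.6 m/s and contact force between the fingers and ring_large below 0.01 N) or (linear speed of cap_large above 0.6 m/s and contact force between the fingers and cap_large below 0.01 N) or (linear speed of ring_small above 0.6 m/s and contact force between the fingers and ring_small below 0.01 N) or (linear speed of cap_small above 0.6 m/s and contact force between the fingers and cap_small below 0.01 N)).
It also fails if it takes over 106 s, if anything falls off the work surface, if the arm or the gripper's body presses on something with over 40 N, if the wrist force passes 120 N, or if a joint passes its speed limit or range.

## Working session

There is one attempt and no reset: what is moved stays moved. The work goes in short steps, Python scripts to look and compute and a tool call to move; the robot and the scene stay as the last step left them, time stands still between calls to the robot, and variables do not carry over. Pictures are saved under pics/ and viewed, at most 14 in all, crops included, and the job is handed in when it is done.

Besides the shell and the picture viewer there is one more tool, called after ">>>" in YAML: its name, and indented under it one key for each argument. jog_arm: Moves the arm, as the interface text tells. Its arguments: {"type":"object","properties":{"series":{"type":"array"}},"required":["series"]}

```bash
ls; mkdir -p pics
python3 - <<'E'
from bench import ctrl
import cv2,pickle,numpy as np
o=ctrl.get_obs();print({k:np.round(v,3) for k,v in o.items()})
for n in("top","scene","wrist"):
    c=ctrl.camera(n);pickle.dump(c,open(f"pics/{n}0.pkl","wb"));cv2.imwrite(f"pics/{n}0.png",c["frame"])
    print(n,{k:np.round(c[k],3) for k in("fx","fy","cx","cy","k1","xyz","rotation")})
E
```

```text
pics
{'time_s': np.float64(0.0), 'q': array([-1.41 ,  0.182,  1.608, -0.   ,  1.354, -0.206]), 'dq': array([0.001, 0.002, 0.001, 0.   , 0.001, 0.   ]), 'joint_efforts': array([-1.0000e-03, -4.4487e+01, -3.5134e+01, -0.0000e+00,  9.0000e-03,
        0.0000e+00]), 'eef_pos': array([ 0.206, -0.536,  0.201]), 'eef_rot': array([-0.001,  0.983,  0.182,  0.   ]), 'wrist_force': array([ 0.04 ,  0.538, -0.122]), 'torque': array([ 0.021, -0.036, -0.036]), 'grasp_force': np.float64(0.0), 'opening': np.float64(1.001)}
top {'fx': np.float64(604.395), 'fy': np.float64(604.395), 'cx': np.float64(316.506), 'cy': np.float64(249.877), 'k1': np.float64(-0.15), 'xyz': array([0.451, 0.016, 1.037]), 'rotation': array([-0.046,  0.711, -0.7  ,  0.047])}
scene {'fx': np.float64(519.121), 'fy': np.float64(519.121), 'cx': np.float64(320.231), 'cy': np.float64(228.267), 'k1': np.float64(0.01), 'xyz': array([ 0.895, -0.508,  0.643]), 'rotation': array([-0.374,  0.895,  0.224, -0.093])}
wrist {'fx': np.float64(369.007), 'fy': np.float64(369.007), 'cx': np.float64(313.952), 'cy': np.float64(235.073), 'k1': np.float64(-0.056), 'xyz': array([ 0.284, -0.506,  0.373]), 'rotation': array([ 0.133,  0.813, -0.559, -0.092])}
```

View pics/top0.png

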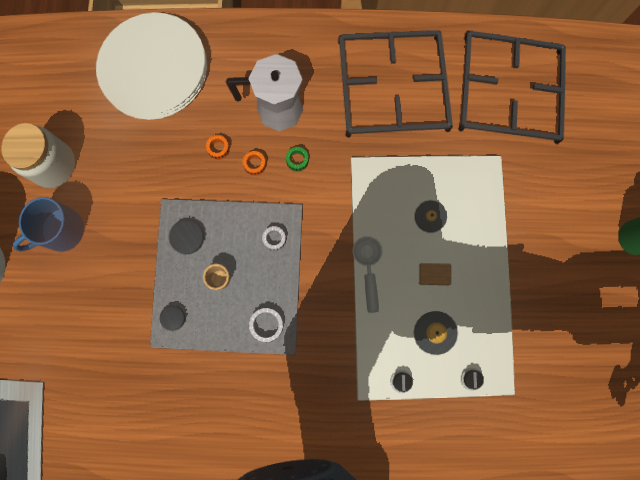

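View pics/scene0.png

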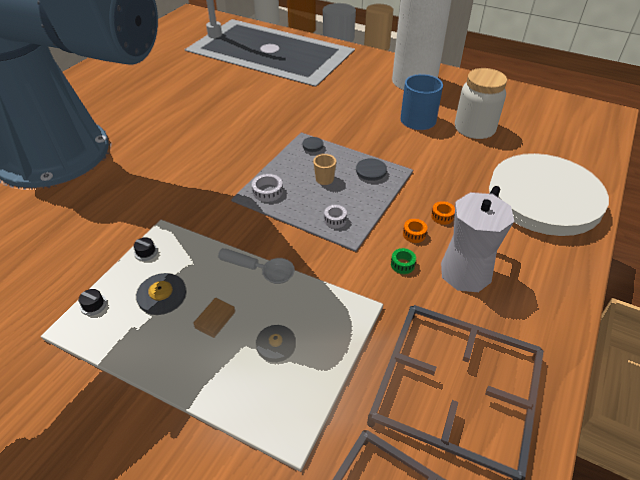

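The top view shows the large burner at (436,333), the small burner at (431,216), the large ring at (266,324), the small ring at (274,237), the large cap at (187,236), the small cap at (173,317) and the egg cup at (216,277). There are four small-ring candidates: aluminium (274,237), orange (217,146), orange (254,161) and green (297,158). The plain aluminium one on the mat fits the description. I'll confirm it in a crop.

```bash
cat > h.py <<'E'
import numpy as np,cv2
from scipy.spatial.transform import Rotation as R
def rot(c):
    q=np.array(c["rotation"]); return R.from_quat(q[[1,2,3,0]]).as_matrix() if q.size==4 else q
def K(c): return np.array([[c["fx"],0,c["cx"]],[0,c["fy"],c["cy"]],[0,0,1.]])
def D(c): return np.array([c["k1"],0,0,0.])
def rays(c,uv):
    s=cv2.undistortPoints(np.float64(uv).reshape(-1,1,2),K(c),D(c)).reshape(-1,2)
    return np.c_[s,np.ones(len(s))]
def at_z(c,uv,z):
    d=rays(c,uv)@rot(c).T; p=np.array(c["xyz"]); return p+d*((z-p[2])/d[:,2])[:,None]
def proj(c,P):
    X=(np.atleast_2d(P)-c["xyz"])@rot(c)
    return cv2.projectPoints(X,np.zeros(3),np.zeros(3),K(c),D(c))[0].reshape(-1,2)
def tri(c1,u1,c2,u2):
    A=[];b=[]
    for c,u in((c1,u1),(c2,u2)):
        d=rot(c)@rays(c,[u])[0]; d/=np.linalg.norm(d); M=np.eye(3)-np.outer(d,d); A.append(M);b.append(M@c["xyz"])
    return np.linalg.lstsq(np.vstack(A),np.hstack(b),rcond=None)[0]
def cloud(c):
    v,u=np.mgrid[0:480,0:640]; r=rays(c,np.c_[u.ravel(),v.ravel()].astype(float))
    return ((r*c["z_map"].reshape(-1,1))@rot(c).T+c["xyz"]).reshape(480,640,3)
def topfit(P,x,y,rad,zmin,zmax):
    "circle round the points above zmin near x,y: centre, radius, median height"
    Q=P.reshape(-1,3); Q=Q[(np.hypot(Q[:,0]-x,Q[:,1]-y)<rad)&(Q[:,2]>zmin)&(Q[:,2]<zmax)]
    (cx,cy),r=cv2.minEnclosingCircle(np.float32(Q[:,:2])); return [round(float(t),4) for t in(cx,cy,r,np.median(Q[:,2]))]+[len(Q)]
E
python3 - <<'E'
from h import *;import pickle
T=pickle.load(open("pics/top0.pkl","rb"));S=pickle.load(open("pics/scene0.pkl","rb"))
px={"bl":(436,333),"bs":(431,216),"rl":(266,324),"rs":(274,237),"cl":(187,236),"cs":(173,317),"egg":(216,277)}
PT,PS=cloud(T),cloud(S)
print("counter z",PT[430,200],PT[300,200],PT[390,440],"scene",PS[300,250] )
zr={"bl":(.014,.04),"bs":(.014,.04),"rl":(.018,.04),"rs":(.018,.04),"cl":(.014,.04),"cs":(.014,.04),"egg":(.03,.07)}
for n,u in px.items():
    p=at_z(T,[u],.025)[0]
    print(n,p.round(3),proj(S,p).round(0),"top",topfit(PT,*p[:2],.045,*zr[n]),"scene",topfit(PS,*p[:2],.045,*zr[n]))
f=T["frame"]
a=cv2.resize(f[195:355,145:305],None,fx=3.6,fy=3.6,interpolation=cv2.INTER_CUBIC);cv2.imwrite("pics/mat.png",a)
a=cv2.resize(f[190:365,350:520],None,fx=3.4,fy=3.4,interpolation=cv2.INTER_CUBIC);cv2.imwrite("pics/hob.png",a)
E
```

```text
counter z [ 0.27754275  0.20825579 -0.00082164] [0.49833476 0.21300485 0.00719813] [ 0.3522157  -0.19634433  0.01213608] scene [ 0.57366507 -0.13100702  0.01005271]
bl [ 0.448 -0.187  0.025] [[159. 289.]] top [0.4486, -0.1866, 0.0435, 0.0206, 1509] scene [0.4463, -0.1894, 0.0421, 0.0211, 1625]
bs [ 0.647 -0.18   0.025] [[273. 338.]] top [0.6446, -0.1804, 0.0422, 0.0199, 792] scene [0.6508, -0.1832, 0.031, 0.021, 1156]
rl [0.46  0.097 0.025] [[266. 184.]] top [0.4587, 0.0986, 0.0286, 0.0256, 425] scene [0.46, 0.0986, 0.0303, 0.0254, 402]
rs [0.606 0.087 0.025] [[335. 213.]] top [0.6059, 0.0881, 0.02, 0.0257, 266] scene [0.6071, 0.0877, 0.0212, 0.0259, 292]
cl [0.606 0.236 0.025] [[370. 167.]] top [0.6067, 0.2398, 0.0309, 0.0216, 944] scene [0.6077, 0.2397, 0.0318, 0.0223, 540]
cs [0.468 0.255 0.025] [[311. 142.]] top [0.4666, 0.2585, 0.0218, 0.0216, 484] scene [0.4695, 0.2587, 0.0236, 0.022, 257]
egg [0.537 0.184 0.025] [[325. 171.]] top [0.5363, 0.1806, 0.0216, 0.0495, 278] scene [0.5371, 0.1797, 0.0232, 0.0439, 419]
```

View pics/mat.png

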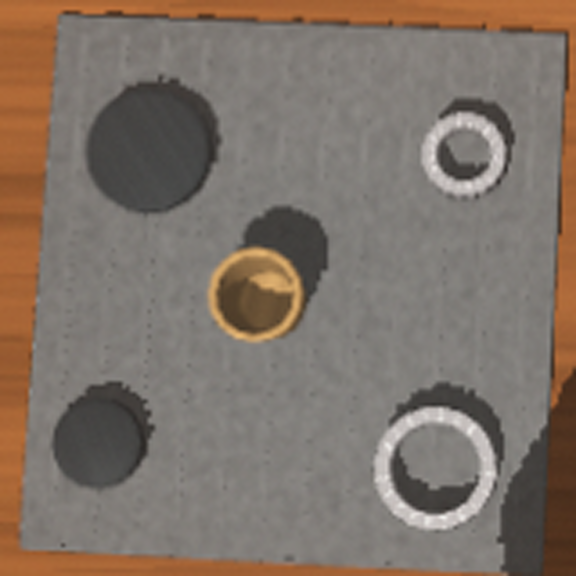

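View pics/hob.png

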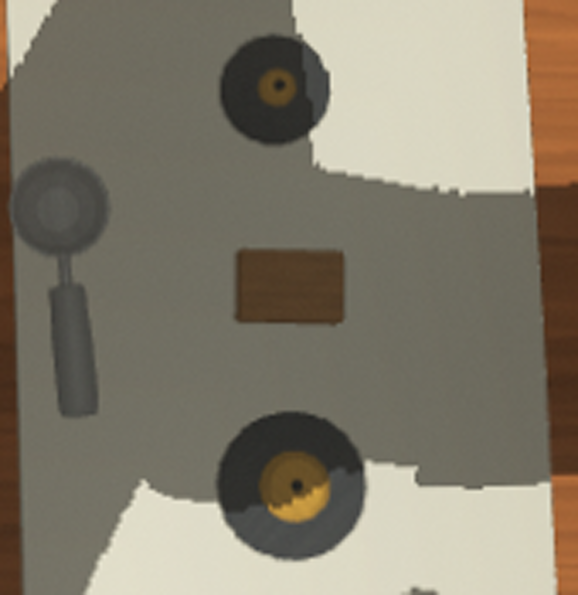

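View pics/wrist0.png

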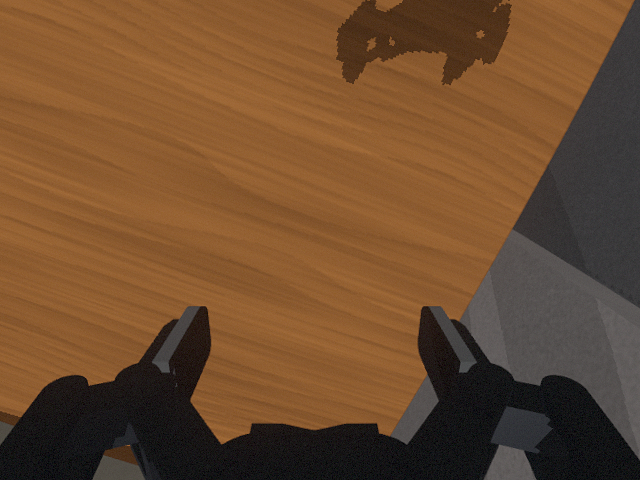

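The mat crop confirms the plain aluminium small ring at crop (464,153), with the large ring at (436,467), the large cap at (151,147) and the small cap at (99,441). The hob crop shows the large boss at (295,487) and the small boss at (277,86). The fitted heights agree with the text: ring tops 0.026, cap tops 0.022, plinths 0.02. Next I'll move over the large ring with yaw turned to 0.

>>> jog_arm:
  series:
    - [[0, 0, 0, 0, 0, 0.122, 85], [0, 0, 0, 0, 0, 0.122, 85], [0, 0, 0, 0, 0, 0.122, 85], [16, -40, 0, 0, 0, 0, 85], [16, -40, 0, 0, 0, 0, 85], [16, -40, 0, 0, 0, 0, 85], [16, -40, 0, 0, 0, 0, 85], [16, -40, 0, 0, 0, 0, 85], [16, -40, 0, 0, 0, 0, 85], [16, -40, 0, 0, 0, 0, 85]]

```text
time_s: 1.15
eef_pos: [0.3182, -0.2549, 0.2012]
eef_rot: [-0.0, 1.0, 0.0, 0.0]
wrist_force: [0.8, 0.2, 0.9]
opening: 0.994
grasp_force: 0.0
```

>>> jog_arm:
  series:
    - [[16, -40, 0, 0, 0, 0, 85], [16, -40, 0, 0, 0, 0, 85], [16, -40, 0, 0, 0, 0, 85], [16, -40, 0, 0, 0, 0, 85], [16, -40, 0, 0, 0, 0, 85], [16, -40, 0, 0, 0, 0, 85], [16, -40, 0, 0, 0, 0, 85], [16, -40, 0, 0, 0, 0, 85], [13, -35, 0, 0, 0, 0, 85], [0, 0, 0, 0, 0, 0, 85]]

```text
time_s: 2.15
eef_pos: [0.4592, 0.1021, 0.2012]
eef_rot: [-0.001, 1.0, 0.003, -0.0]
wrist_force: [-0.6, 0.3, 0.0]
opening: 0.998
grasp_force: 0.0
```

```bash
cat >> h.py <<'E'
from bench import ctrl
import pickle
def snap(n,tag):
    c=ctrl.camera(n);pickle.dump(c,open(f"pics/{n}{tag}.pkl","wb"));cv2.imwrite(f"pics/{n}{tag}.png",c["frame"]);return c
def pose():
    o=ctrl.get_obs();q=np.array(o["eef_rot"]);r=R.from_quat(q[[1,2,3,0]]).as_matrix()
    print("t",round(float(o["time_s"]),2),"tcp",np.round(o["eef_pos"],4),"x",r[:,0].round(3),"z",r[:,2].round(3),"open",round(float(o["opening"]),3),"gf",round(float(o["grasp_force"]),1),"wf",np.round(o["wrist_force"],1))
    return np.array(o["eef_pos"]),r
E
python3 - <<'E'
from h import *
pose();T=snap("top",1);W=snap("wrist",1)
# burner centres from hand-read pixels
for n,u,z in(("Lplinth",(435.9,332.6),.02),("Lboss",(436.8,333.2),.028),("Splinth",(430.7,216.5),.02),("Sboss",(431.5,215.3),.028)):print(n,at_z(T,[u],z)[0].round(4))
for n,p in(("rl",(.459,.0986)),):
    P=cloud(W);print(n,topfit(P,*p,.045,.018,.04));print(proj(W,[*p,.026]))
E
```

```text
t 2.15 tcp [0.4592 0.1021 0.2012] x [ 1.     0.006 -0.   ] z [-0.     0.001 -1.   ] open 0.998 gf 0.0 wf [-0.6  0.3  0. ]
Lplinth [ 0.4487 -0.1878  0.02  ]
Lboss [ 0.4478 -0.1877  0.028 ]
Splinth [ 0.6469 -0.1805  0.02  ]
Sboss [ 0.6475 -0.1804  0.028 ]
rl [0.4592, 0.1003, 0.0287, 0.0257, 1325]
[[317.08011048 200.53636328]]
```

View pics/wrist1.png

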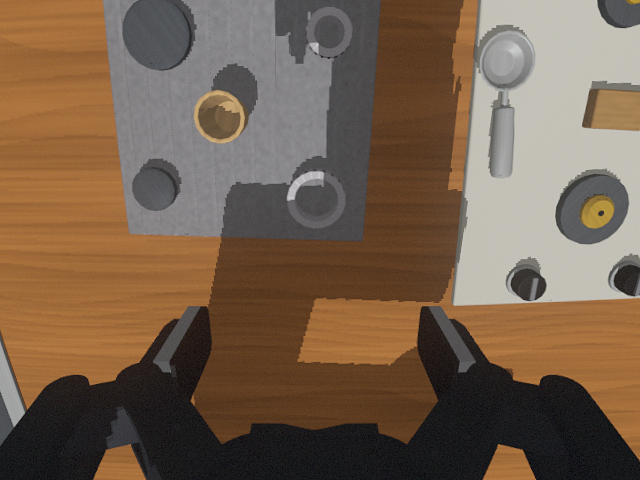

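The wrist view shows the large ring at (316,199), within 2 px of the prediction, and the large boss at (598,212). I'll descend onto the ring and grip it.

>>> jog_arm:
  series:
    - [[0, 2.5, 24, 0, 0, 0, 85], [0, 0, 24, 0, 0, 0, 85], [0, 0, 24, 0, 0, 0, 85], [0, 0, 24, 0, 0, 0, 85], [0, 0, 24, 0, 0, 0, 85], [0, 0, 24, 0, 0, 0, 85], [0, 0, 24, 0, 0, 0, 85], [0, 0, 16, 0, 0, 0, 85], [0, 0, 7, 0, 0, 0, 85], [0, 0, 0, 0, 0, 0, 85]]

```text
time_s: 3.25
eef_pos: [0.4578, 0.095, 0.0097]
eef_rot: [0.0, 1.0, -0.0, -0.001]
wrist_force: [1.2, -0.4, -0.6]
opening: 0.998
grasp_force: 0.0
```

>>> jog_arm:
  series:
    - [[0, 0, 0, 0, 0, 0, 65], [0, 0, 0, 0, 0, 0, 60], [0, 0, 0, 0, 0, 0, 56], [0, 0, 0, 0, 0, 0, 52], [0, 0, 0, 0, 0, 0, 48], [0, 0, 0, 0, 0, 0, 45], [0, 0, 0, 0, 0, 0, 45], [0, 0, 0, 0, 0, 0, 45], [0, 0, 0, 0, 0, 0, 45], [0, 0, 0, 0, 0, 0, 45]]

```text
time_s: 4.25
eef_pos: [0.4587, 0.0959, 0.0104]
eef_rot: [-0.0, 1.0, 0.0, 0.0]
wrist_force: [-0.2, 0.1, 0.2]
opening: 0.528
grasp_force: 0.0
```

Run:
```python
from h import *
pose()
W=pickle.load(open("pics/wrist1.pkl","rb"))
for n,u,z in(("Lplinth",(592,209),.02),("Lboss",(598,212.5),.028)):print(n,at_z(W,[u],z)[0].round(4))
```

```text
t 4.25 tcp [0.4587 0.0959 0.0104] x [1.    0.001 0.   ] z [ 0.  0. -1.] open 0.528 gf 0.0 wf [-0.2  0.1  0.2]
Lplinth [ 0.4512 -0.1825  0.02  ]
Lboss [ 0.4497 -0.1834  0.028 ]
```

Run:
```python
from h import *
pose();W=snap("wrist",2)
```

```text
t 4.25 tcp [0.4587 0.0959 0.0104] x [1.    0.001 0.   ] z [ 0.  0. -1.] open 0.528 gf 0.0 wf [-0.2  0.1  0.2]
```

View pics/wrist2.png

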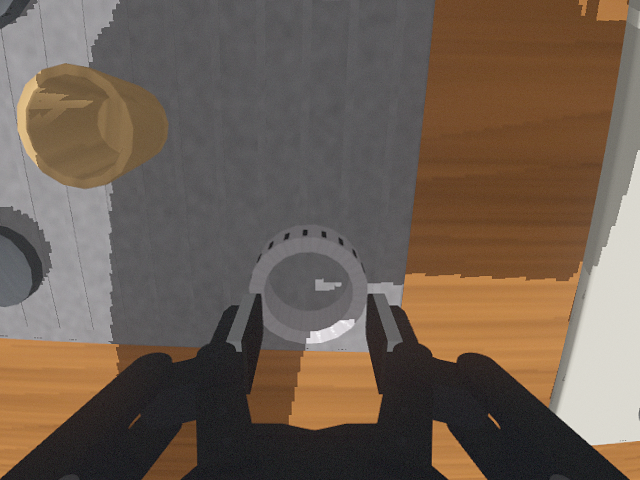

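Run:
```python
from h import *
W=pickle.load(open("pics/wrist2.pkl","rb"));t=np.array([.4587,.0959,.0104])
print(W["xyz"],rot(W).round(3))
for dz in(0,.01,.019,.03):
  print(dz,proj(W,[t+[0,s*.0225,dz] for s in(1,0,-1)]).round(0).tolist())
P=cloud(W);print(topfit(P,.459,.0985,.033,.02,.03))
for u in((256,300),(255,350),(258,300),(375,300),(205,330),(240,330),(308,238)):print(u,P[u[1],u[0]].round(4))
```

```text
[0.54152427 0.09734459 0.18256922] [[ 0.    -0.947 -0.32 ]
 [-1.    -0.    -0.   ]
 [ 0.     0.32  -0.947]]
0 [[273.0, 280.0], [317.0, 280.0], [360.0, 280.0]]
0.01 [[271.0, 289.0], [317.0, 289.0], [363.0, 289.0]]
0.019 [[269.0, 298.0], [317.0, 298.0], [365.0, 298.0]]
0.03 [[266.0, 310.0], [317.0, 310.0], [368.0, 310.0]]
[0.4593, 0.1003, 0.0288, 0.0255, 5070]
(256, 300) [0.47   0.1204 0.0519]
(255, 350) [0.456  0.1196 0.0653]
(258, 300) [0.4699 0.1196 0.0518]
(375, 300) [0.4703 0.0731 0.0525]
(205, 330) [0.4257 0.1582 0.0058]
(240, 330) [0.4706 0.1226 0.0741]
(308, 238) [0.4874 0.1    0.0265]
```

Run:
```python
from h import *
W=pickle.load(open("pics/wrist2.pkl","rb"));P=cloud(W)
for u in(240,250,256,260,262,264,370,372,376):
  print(u,[(v,*(P[v,u]*1000).round(0).astype(int)) for v in range(284,312,3)])
```

```text
240 [(284, np.int64(454), np.int64(137), np.int64(5)), (287, np.int64(542), np.int64(97), np.int64(183)), (290, np.int64(451), np.int64(137), np.int64(6)), (293, np.int64(449), np.int64(137), np.int64(5)), (296, np.int64(446), np.int64(137), np.int64(5)), (299, np.int64(446), np.int64(137), np.int64(6)), (302, np.int64(443), np.int64(137), np.int64(5)), (305, np.int64(470), np.int64(126), np.int64(56)), (308, np.int64(470), np.int64(126), np.int64(59)), (311, np.int64(470), np.int64(125), np.int64(60))]
250 [(284, np.int64(465), np.int64(127), np.int64(27)), (287, np.int64(463), np.int64(127), np.int64(26)), (290, np.int64(461), np.int64(128), np.int64(26)), (293, np.int64(470), np.int64(124), np.int64(46)), (296, np.int64(470), np.int64(123), np.int64(49)), (299, np.int64(470), np.int64(123), np.int64(51)), (302, np.int64(470), np.int64(122), np.int64(54)), (305, np.int64(470), np.int64(122), np.int64(56)), (308, np.int64(470), np.int64(122), np.int64(58)), (311, np.int64(470), np.int64(121), np.int64(61))]
256 [(284, np.int64(464), np.int64(125), np.int64(25)), (287, np.int64(462),
[... 2789 characters left out ...]
302, np.int64(470), np.int64(74), np.int64(54)), (305, np.int64(470), np.int64(75), np.int64(56)), (308, np.int64(469), np.int64(75), np.int64(57)), (311, np.int64(468), np.int64(75), np.int64(56))]
376 [(284, np.int64(455), np.int64(65), np.int64(7)), (287, np.int64(453), np.int64(64), np.int64(6)), (290, np.int64(451), np.int64(64), np.int64(6)), (293, np.int64(471), np.int64(72), np.int64(47)), (296, np.int64(470), np.int64(72), np.int64(49)), (299, np.int64(470), np.int64(72), np.int64(50)), (302, np.int64(470), np.int64(73), np.int64(54)), (305, np.int64(470), np.int64(73), np.int64(56)), (308, np.int64(470), np.int64(73), np.int64(58)), (311, np.int64(470), np.int64(74), np.int64(60))]
```

The wrist depth puts the finger ends near z=0.043 while the TCP reads 0.010, so the fingers closed above the ring. I'll check this with the independent scene camera before going lower.

Run:
```python
from h import *
W=pickle.load(open("pics/wrist1.pkl","rb"));P=cloud(W).reshape(-1,3);t=np.array([.4592,.1021,.2012])
Q=P[(abs(P[:,0]-t[0])<.015)&(P[:,2]>.1)];print("open: lowest finger z rel tcp",np.percentile(Q[:,2],[0,1,5])-t[2],"y span",np.ptp(Q[:,1]))
S=snap("scene",2);P=cloud(S)
Q=P.reshape(-1,3);Q=Q[(abs(Q[:,0]-.459)<.02)&(abs(Q[:,1]-.096)<.06)&(Q[:,2]>.03)]
print("scene lowest",np.percentile(Q[:,2],[0,1,5,20]) if len(Q) else None)
print(proj(S,[[.4587,.0959,.0104],[.4587,.0959,.043]]))
f=S["frame"];u,v=proj(S,[.459,.096,.03])[0].astype(int)
cv2.imwrite("pics/tip.png",cv2.resize(f[v-70:v+50,u-80:u+80],None,fx=4,fy=4,interpolation=cv2.INTER_CUBIC));print(u,v)
```

```text
open: lowest finger z rel tcp [0.04152861 0.04763369 0.05804858] y span 0.14959504884567415
scene lowest [0.04298203 0.04902958 0.06315544 0.10698881]
[[266.01322749 190.68969487]
 [264.72607218 177.07185064]]
265 182
```

View pics/tip.png

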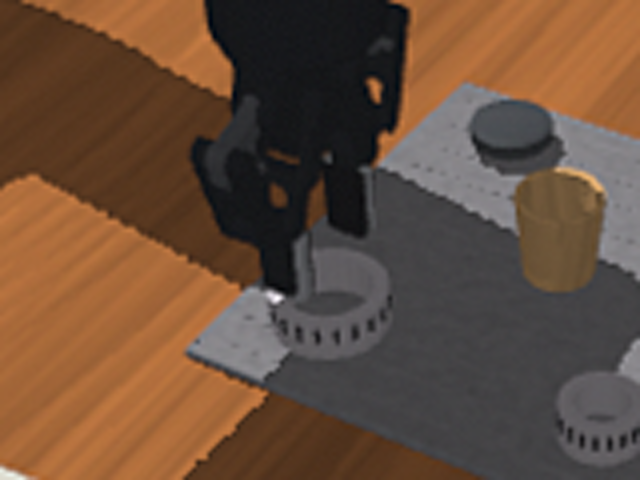

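The scene crop shows the finger ends at (285,290) and (350,230), clearly above the ring at (330,300), and depth gives z≈0.043. So the reported TCP is about 32 mm beyond the real tips at 45 mm opening, and about 41 mm when open. I'll correct for that, moving 4 mm to the left and 33 mm down.

>>> jog_arm:
  series:
    - [[0, -4, 0, 0, 0, 0, 85], [0, 0, 0, 0, 0, 0, 85], [0, 0, 0, 0, 0, 0, 85], [0, 0, 0, 0, 0, 0, 85], [0, 0, 7, 0, 0, 0, 85], [0, 0, 7, 0, 0, 0, 85], [0, 0, 7, 0, 0, 0, 85], [0, 0, 7, 0, 0, 0, 85], [0, 0, 5, 0, 0, 0, 85], [0, 0, 0, 0, 0, 0, 85]]

```text
time_s: 5.35
eef_pos: [0.4578, 0.0999, -0.0236]
eef_rot: [-0.0, 1.0, 0.0, -0.001]
wrist_force: [-0.8, -0.1, -0.2]
opening: 0.998
grasp_force: 0.0
```

>>> jog_arm:
  series:
    - [[0, 0, 0, 0, 0, 0, 65], [0, 0, 0, 0, 0, 0, 60], [0, 0, 0, 0, 0, 0, 56], [0, 0, 0, 0, 0, 0, 52], [0, 0, 0, 0, 0, 0, 50], [0, 0, 0, 0, 0, 0, 50], [0, 0, 0, 0, 0, 0, 50], [0, 0, 0, 0, 0, 0, 50], [0, 0, 0, 0, 0, 0, 50], [0, 0, 0, 0, 0, 0, 50]]

```text
time_s: 6.35
eef_pos: [0.4592, 0.0999, -0.0217]
eef_rot: [0.0, 1.0, 0.0, 0.0]
wrist_force: [-2.8, -1.1, 8.1]
opening: 0.632
grasp_force: 62.6
```

```bash
cat >> h.py <<'E'
def tips(W,t):
    "pads from wrist depth: lowest z and inner y's near the TCP"
    P=cloud(W).reshape(-1,3);Q=P[(abs(P[:,0]-t[0])<.013)&(abs(P[:,1]-t[1])<.065)&(P[:,2]-t[2]>.02)&(P[:,2]-t[2]<.06)]
    a=Q[Q[:,1]>t[1]];b=Q[Q[:,1]<t[1]];print("tips rel z",[np.percentile(s[:,2]-t[2],[0,2]).round(4) for s in(a,b)],"y",np.percentile(a[:,1],2).round(4),np.percentile(b[:,1],98).round(4))
E
python3 - <<'E'
from h import *
t,r=pose();W=snap("wrist",3)
print(topfit(cloud(W),.4593,.1,.033,.02,.029))
E
```

```text
t 6.35 tcp [ 0.4592  0.0999 -0.0217] x [1.    0.001 0.001] z [ 0.001 -0.    -1.   ] open 0.632 gf 62.6 wf [-2.8 -1.1  8.1]
[0.4622, 0.1, 0.0322, 0.0255, 8122]
```

Gripped at about 54 mm. I'll lift and carry it over the large burner.

>>> jog_arm:
  series:
    - [[0, 0, -5, 0, 0, 0, 50], [0, 0, -15, 0, 0, 0, 50], [0, 0, -20, 0, 0, 0, 50], [0, 0, -30, 0, 0, 0, 50], [0, 0, -10, 0, 0, 0, 50], [-1, 20, 0, 0, 0, 0, 50], [-2, 30, 0, 0, 0, 0, 50], [-2, 30, 0, 0, 0, 0, 50], [-2, 30, 0, 0, 0, 0, 50], [-1, 30, 0, 0, 0, 0, 50]]

```text
time_s: 7.4
eef_pos: [0.4503, -0.041, 0.057]
eef_rot: [-0.0, 1.0, 0.001, -0.0]
wrist_force: [0.5, -0.5, -1.4]
opening: 0.633
grasp_force: 63.5
```

>>> jog_arm:
  series:
    - [[-1, 30, 0, 0, 0, 0, 50], [-1, 30, 0, 0, 0, 0, 50], [0, 30, 0, 0, 0, 0, 50], [0, 30, 0, 0, 0, 0, 50], [0, 20, 0, 0, 0, 0, 50], [0, 6, 0, 0, 0, 0, 50], [0, 0, 0, 0, 0, 0, 50], [0, 0, 0, 0, 0, 0, 50], [0, 0, 0, 0, 0, 0, 50], [0, 0, 0, 0, 0, 0, 50]]

```text
time_s: 8.4
eef_pos: [0.4489, -0.185, 0.0573]
eef_rot: [-0.0, 1.0, 0.001, -0.0]
wrist_force: [0.3, -0.1, -1.3]
opening: 0.632
grasp_force: 63.5
```

Run:
```python
from h import *
t,r=pose();W=snap("wrist",4);P=cloud(W)
print("ring", topfit(P,t[0],t[1],.029,t[2]+.037,t[2]+.056))
for zl,zh in((.017,.0235),(.025,.032)):print("burner",topfit(P,.4485,-.187,.042,zl,zh))
T=snap("top",4);S=snap("scene",4)
```

```text
t 8.4 tcp [ 0.4489 -0.185   0.0573] x [ 1.     0.002 -0.   ] z [-0.  0. -1.] open 0.632 gf 63.5 wf [ 0.3 -0.1 -1.3]
ring [0.4492, -0.1848, 0.0291, 0.1044, 9002]
burner [0.4497, -0.1858, 0.0371, 0.0197, 6212]
burner [0.4544, -0.1862, 0.0164, 0.0272, 717]
```

View pics/wrist4.png

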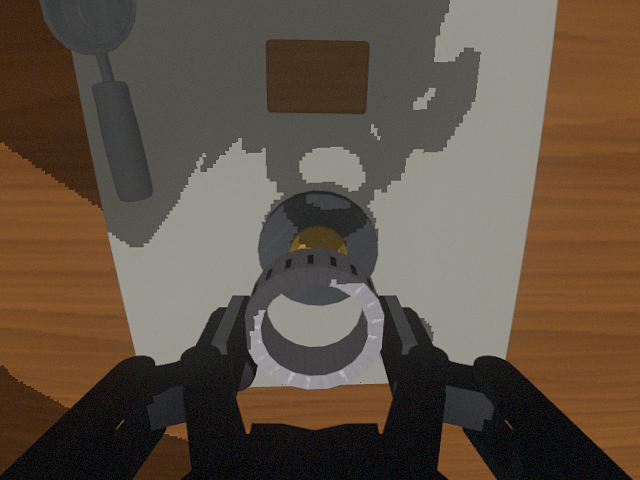

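The wrist view shows the ring held level at (316,320) over the plinth at (318,247). The same camera gives the ring at (0.4492,-0.1848) and the plinth at (0.4497,-0.1858), radius 37.1 mm as expected. I'll correct by 1 mm and lower 65 mm.

>>> jog_arm:
  series:
    - [[0.5, 1, 0, 0, 0, 0, 50], [0, 0, 12, 0, 0, 0, 50], [0, 0, 14, 0, 0, 0, 50], [0, 0, 12, 0, 0, 0, 50], [0, 0, 10, 0, 0, 0, 50], [0, 0, 6, 0, 0, 0, 50], [0, 0, 4, 0, 0, 0, 50], [0, 0, 3, 0, 0, 0, 50], [0, 0, 2, 0, 0, 0, 50], [0, 0, 1, 0, 0, 0, 50]]

```text
time_s: 9.55
eef_pos: [0.4497, -0.1872, -0.0065]
eef_rot: [0.0, 1.0, 0.0, 0.0]
wrist_force: [-0.0, 0.2, -1.5]
opening: 0.632
grasp_force: 63.5
```

Run:
```python
from h import *
t,r=pose();W=snap("wrist",5);P=cloud(W)
print("ring", topfit(P,t[0],t[1],.029,.033,.05),"expected top .040")
```

```text
t 9.55 tcp [ 0.4497 -0.1872 -0.0065] x [1.    0.001 0.   ] z [ 0. -0. -1.] open 0.632 gf 63.5 wf [-0.   0.2 -1.5]
ring [0.4497, -0.1872, 0.029, 0.0406, 8428] expected top .040
```

>>> jog_arm:
  series:
    - [[0, 0, 0.6, 0, 0, 0, 50], [0, 0, 0.6, 0, 0, 0, 50], [0, 0, 0, 0, 0, 0, 50], [0, 0, 0, 0, 0, 0, 56], [0, 0, 0, 0, 0, 0, 60], [0, 0, 0, 0, 0, 0, 66], [0, 0, 0, 0, 0, 0, 75], [0, 0, 0, 0, 0, 0, 85], [0, 0, 0, 0, 0, 0, 85], [0, 0, 0, 0, 0, 0, 85]]

```text
time_s: 10.6
eef_pos: [0.4495, -0.1871, -0.0078]
eef_rot: [0.0, 1.0, 0.0, 0.0]
wrist_force: [-0.0, 1.1, -0.2]
opening: 0.998
grasp_force: 0.0
```

>>> jog_arm:
  series:
    - [[0, 0, -5, 0, 0, 0, 85], [0, 0, -10, 0, 0, 0, 85], [0, 0, -25, 0, 0, 0, 85], [0, 0, -40, 0, 0, 0, 85], [0, 0, -40, 0, 0, 0, 85], [5, -30, 0, 0, 0, 0, 85], [8, -40, 0, 0, 0, 0, 85], [12, -40, 0, 0, 0, 0, 85], [12, -40, 0, 0, 0, 0, 85], [12, -40, 0, 0, 0, 0, 85]]

```text
time_s: 11.6
eef_pos: [0.4989, 0.0045, 0.1134]
eef_rot: [0.0, 1.0, 0.0, 0.001]
wrist_force: [0.7, -0.9, 0.9]
opening: 0.997
grasp_force: 0.0
```

Run:
```python
from h import *
t,r=pose()
for n in("wrist","top","scene"):
    W=snap(n,6);P=cloud(W)
    print(n,"ring",topfit(P,.449,-.187,.033,.034,.05),"plinth",topfit(P,.449,-.187,.042,.017,.0235),"cap",topfit(P,.607,.24,.04,.016,.04))
```

```text
t 11.6 tcp [0.4989 0.0045 0.1134] x [1.    0.001 0.002] z [ 0.002 -0.    -1.   ] open 0.997 gf 0.0 wf [ 0.7 -0.9  0.9]
wrist ring [0.45, -0.1856, 0.0294, 0.0394, 2286] plinth [0.4501, -0.1854, 0.0376, 0.0198, 2042] cap [0.6048, 0.2276, 0.0265, 0.0209, 1327]
top ring [0.4491, -0.1875, 0.029, 0.0397, 432] plinth [0.4489, -0.1874, 0.0374, 0.0201, 623] cap [0.606, 0.2398, 0.0308, 0.0218, 932]
scene ring [0.4505, -0.1884, 0.0299, 0.0402, 608] plinth [0.4511, -0.1885, 0.0378, 0.0209, 579] cap [0.6092, 0.2396, 0.0314, 0.0224, 521]
```

The large ring is seated: its top is at 0.040 and all three views put it within 0.5 mm of the plinth centre. Next is the large cap.

>>> jog_arm:
  series:
    - [[16, -34, 0, 0, 0, 0, 85], [16, -34, 0, 0, 0, 0, 85], [16, -34, 0, 0, 0, 0, 85], [16, -34, 0, 0, 0, 0, 85], [16, -34, 0, 0, 0, 0, 85], [16, -34, 0, 0, 0, 0, 85], [12, -32, 0, 0, 0, 0, 85], [0, 0, 20, 0, 0, 0, 85], [0, 0, 20, 0, 0, 0, 85], [0, 0, 0, 0, 0, 0, 85]]

```text
time_s: 12.75
eef_pos: [0.604, 0.2376, 0.0693]
eef_rot: [0.001, 1.0, 0.0, -0.003]
wrist_force: [-0.9, -0.4, -0.7]
opening: 0.995
grasp_force: 0.0
```

Run:
```python
from h import *
W=pickle.load(open("pics/wrist5.pkl","rb"));tips(W,np.array([.4497,-.1872,-.0065]))
W=pickle.load(open("pics/wrist2.pkl","rb"));tips(W,np.array([.4587,.0959,.0104]))
t,r=pose();W=snap("wrist",7);tips(W,t)
print("cap",topfit(cloud(W),.607,.24,.04,.015,.04))
```

```text
tips rel z [array([0.024 , 0.0257]), array([0.0247, 0.0256])] y -0.1863 -0.1881
tips rel z [array([0.0309, 0.0341]), array([0.031 , 0.0343])] y 0.1195 0.075
t 12.75 tcp [0.604  0.2376 0.0693] x [ 1.     0.    -0.006] z [-0.006 -0.001 -1.   ] open 0.995 gf 0.0 wf [-0.9 -0.4 -0.7]
tips rel z [array([0.0419, 0.0435]), array([0.0418, 0.0437])] y 0.2811 0.1969
cap [0.6071, 0.2419, 0.0304, 0.0216, 6486]
```

>>> jog_arm:
  series:
    - [[0.5, -2, 0, 0, 0, 0, 85], [0, 0, 15, 0, 0, 0, 85], [0, 0, 20, 0, 0, 0, 85], [0, 0, 20, 0, 0, 0, 85], [0, 0, 20, 0, 0, 0, 85], [0, 0, 12, 0, 0, 0, 85], [0, 0, 7, 0, 0, 0, 85], [0, 0, 4, 0, 0, 0, 85], [0, 0, 0, 0, 0, 0, 75], [0, 0, 0, 0, 0, 0, 70]]

```text
time_s: 13.8
eef_pos: [0.6073, 0.2412, -0.0249]
eef_rot: [-0.0, 1.0, 0.0, 0.001]
wrist_force: [-0.4, 0.5, 0.6]
opening: 0.823
grasp_force: 0.0
```

Run:
```python
from h import *
t,r=pose();W=snap("wrist",8);tips(W,t)
print("cap",topfit(cloud(W),.607,.24,.032,.015,.026))
```

```text
t 13.8 tcp [ 0.6073  0.2412 -0.0249] x [1.    0.001 0.001] z [ 0.001  0.    -1.   ] open 0.823 gf 0.0 wf [-0.4  0.5  0.6]
tips rel z [array([0.0228, 0.0241]), array([0.0286, 0.0298])] y 0.2421 0.2401
cap [0.6071, 0.2417, 0.0308, 0.0215, 15362]
```

Well centred. I'll close on it, lift, and carry it back.

>>> jog_arm:
  series:
    - [[0, 0, 0, 0, 0, 0, 66], [0, 0, 0, 0, 0, 0, 62], [0, 0, 0, 0, 0, 0, 58], [0, 0, 0, 0, 0, 0, 54], [0, 0, 0, 0, 0, 0, 54], [0, 0, 0, 0, 0, 0, 54], [0, 0, 0, 0, 0, 0, 54], [0, 0, -3, 0, 0, 0, 54], [0, 0, -5, 0, 0, 0, 54], [0, 0, 0, 0, 0, 0, 54]]

```text
time_s: 14.85
eef_pos: [0.607, 0.2412, -0.0172]
eef_rot: [-0.0, 1.0, 0.0, 0.0]
wrist_force: [0.3, 0.3, -1.2]
opening: 0.671
grasp_force: 64.1
```

Run:
```python
from h import *
t,r=pose();W=snap("wrist",9)
P=cloud(W);print("cap",topfit(P,*t[:2],.031,.024,.036))
Q=P.reshape(-1,3);Q=Q[(np.hypot(Q[:,0]-t[0],Q[:,1]-t[1])<.02)&(Q[:,2]<.04)];print("plane",np.linalg.lstsq(np.c_[Q[:,:2]-t[:2],np.ones(len(Q))],Q[:,2],rcond=None)[0].round(4))
```

```text
t 14.85 tcp [ 0.607   0.2412 -0.0172] x [1.    0.001 0.001] z [ 0.001  0.    -1.   ] open 0.671 gf 64.1 wf [ 0.3  0.3 -1.2]
cap [0.6075, 0.2413, 0.031, 0.029, 15471]
plane [-0.0026  0.0112  0.0291]
```

>>> jog_arm:
  series:
    - [[0, 0, -15, 0, 0, 0, 54], [0, 0, -25, 0, 0, 0, 54], [0, 0, -25, 0, 0, 0, 54], [0, 0, -15, 0, 0, 0, 54], [-6, 18, 0, 0, 0, 0, 54], [-12, 30, 0, 0, 0, 0, 54], [-12, 32, 0, 0, 0, 0, 54], [-12, 32, 0, 0, 0, 0, 54], [-12, 32, 0, 0, 0, 0, 54], [-12, 32, 0, 0, 0, 0, 54]]

```text
time_s: 15.9
eef_pos: [0.5401, 0.0639, 0.0626]
eef_rot: [0.0, 1.0, 0.001, 0.0]
wrist_force: [0.5, -0.8, -1.8]
opening: 0.667
grasp_force: 64.4
```

>>> jog_arm:
  series:
    - [[-12, 32, 0, 0, 0, 0, 54], [-12, 32, 0, 0, 0, 0, 54], [-12, 32, 0, 0, 0, 0, 54], [-12, 32, 0, 0, 0, 0, 54], [-12, 32, 0, 0, 0, 0, 54], [-12, 32, 0, 0, 0, 0, 54], [-12, 32, 0, 0, 0, 0, 54], [-8, 20, 0, 0, 0, 0, 54], [0, 8, 0, 0, 0, 0, 54], [0, 0, 0, 0, 0, 0, 54]]

```text
time_s: 16.9
eef_pos: [0.4492, -0.188, 0.0627]
eef_rot: [0.0, 1.0, -0.001, 0.0]
wrist_force: [0.5, 0.5, -1.3]
opening: 0.667
grasp_force: 64.4
```

Run:
```python
from h import *
t,r=pose();W=snap("wrist",10);P=cloud(W)
print("cap",topfit(P,*t[:2],.031,t[2]+.042,t[2]+.052),"plinth",topfit(P,.4495,-.187,.042,.017,.0235),"ring",topfit(P,.4495,-.187,.033,.034,.044))
```

```text
t 16.9 tcp [ 0.4492 -0.188   0.0627] x [ 1.    -0.001  0.001] z [ 0.001 -0.    -1.   ] open 0.667 gf 64.4 wf [ 0.5  0.5 -1.3]
cap [0.4497, -0.1879, 0.031, 0.1089, 15333] plinth [0.45, -0.1862, 0.0368, 0.0198, 2924] ring [0.4511, -0.1856, 0.0279, 0.0397, 1920]
```

>>> jog_arm:
  series:
    - [[0.3, -1.2, 0, 0, 0, 0, 54], [0, 0, 10, 0, 0, 0, 54], [0, 0, 14, 0, 0, 0, 54], [0, 0, 10, 0, 0, 0, 54], [0, 0, 8, 0, 0, 0, 54], [0, 0, 5, 0, 0, 0, 54], [0, 0, 4, 0, 0, 0, 54], [0, 0, 3, 0, 0, 0, 54], [0, 0, 2, 0, 0, 0, 54], [0, 0, 1, 0, 0, 0, 54]]

```text
time_s: 17.95
eef_pos: [0.4494, -0.186, 0.0053]
eef_rot: [0.0, 1.0, 0.0, 0.0]
wrist_force: [-0.9, -1.4, -1.6]
opening: 0.667
grasp_force: 64.5
```

>>> jog_arm:
  series:
    - [[0, 0, 0.6, 0, 0, 0, 54], [0, 0, 0.6, 0, 0, 0, 54], [0, 0, 0.3, 0, 0, 0, 54], [0, 0, 0, 0, 0, 0, 54], [0, 0, 0, 0, 0, 0, 54], [0, 0, 0, 0, 0, 0, 54], [0, 0, 0, 0, 0, 0, 54], [0, 0, 0, 0, 0, 0, 54], [0, 0, 0, 0, 0, 0, 54], [0, 0, 0, 0, 0, 0, 54]]

```text
time_s: 18.95
eef_pos: [0.4493, -0.1859, 0.0037]
eef_rot: [0.0, 1.0, 0.0, 0.0]
wrist_force: [0.8, 0.2, -1.3]
opening: 0.67
grasp_force: 64.6
```

Run:
```python
from h import *
t,r=pose();W=snap("wrist",11);P=cloud(W)
print("cap",topfit(P,*t[:2],.031,.043,.056), "want z .050")
```

```text
t 18.95 tcp [ 0.4493 -0.1859  0.0037] x [1.    0.001 0.   ] z [ 0. -0. -1.] open 0.67 gf 64.6 wf [ 0.8  0.2 -1.3]
cap [0.4499, -0.1858, 0.031, 0.05, 15611] want z .050
```

Cap top is at 0.050 as required. I'll release it and retreat toward the small ring.

>>> jog_arm:
  series:
    - [[0, 0, 0.3, 0, 0, 0, 54], [0, 0, 0, 0, 0, 0, 59], [0, 0, 0, 0, 0, 0, 62], [0, 0, 0, 0, 0, 0, 66], [0, 0, 0, 0, 0, 0, 75], [0, 0, 0, 0, 0, 0, 85], [0, 0, 0, 0, 0, 0, 85], [0, 0, -5, 0, 0, 0, 85], [0, 0, -20, 0, 0, 0, 85], [0, 0, -30, 0, 0, 0, 85]]

```text
time_s: 20.0
eef_pos: [0.4479, -0.1849, 0.0578]
eef_rot: [-0.001, 1.0, 0.0, -0.002]
wrist_force: [0.8, -0.3, -0.7]
opening: 0.993
grasp_force: 0.0
```

>>> jog_arm:
  series:
    - [[0, 0, -20, 0, 0, 0, 85], [10, -20, 0, 0, 0, 0, 85], [20, -35, 0, 0, 0, 0, 85], [20, -35, 0, 0, 0, 0, 85], [20, -35, 0, 0, 0, 0, 80], [20, -35, 0, 0, 0, 0, 75], [20, -35, 0, 0, 0, 0, 70], [20, -35, 0, 0, 0, 0, 68], [20, -35, 0, 0, 0, 0, 68], [6, -8, 0, 0, 0, 0, 68]]

```text
time_s: 21.0
eef_pos: [0.6064, 0.0908, 0.0789]
eef_rot: [-0.0, 1.0, 0.002, 0.001]
wrist_force: [0.2, -0.7, 1.1]
opening: 0.793
grasp_force: 0.0
```

Run:
```python
from h import *
t,r=pose()
for n in("wrist","top","scene"):
    W=snap(n,12);P=cloud(W)
    print(n,"cap",topfit(P,.4495,-.187,.033,.045,.06),"plinth",topfit(P,.4495,-.187,.042,.017,.0235),"rs",topfit(P,.606,.088,.03,.018,.03),"bs",topfit(P,.647,-.1815,.032,.017,.0235))
tips(pickle.load(open("pics/wrist12.pkl","rb")),t)
f=pickle.load(open("pics/scene12.pkl","rb"))["frame"];cv2.imwrite("pics/chk.png",cv2.resize(f[230:370,90:330],None,fx=3,fy=3,interpolation=cv2.INTER_CUBIC))
```

```text
t 21.0 tcp [0.6064 0.0908 0.0789] x [1.    0.004 0.001] z [ 0.001  0.001 -1.   ] open 0.793 gf 0.0 wf [ 0.2 -0.7  1.1]
wrist cap [0.445, -0.1663, 0.0232, 0.0487, 447] plinth [0.4488, -0.1782, 0.0373, 0.0197, 1076] rs [0.6065, 0.0905, 0.0201, 0.0256, 1853] bs [0.0, 0.0, 0.0, nan, 0]
top cap [0.4491, -0.1856, 0.0304, 0.0496, 1025] plinth [0.4492, -0.1873, 0.0376, 0.0199, 412] rs [0.5931, 0.095, 0.0128, 0.0258, 68] bs [0.6486, -0.1812, 0.0279, 0.0199, 618]
scene cap [0.4507, -0.1866, 0.0309, 0.0505, 1073] plinth [0.4508, -0.1885, 0.0377, 0.0207, 516] rs [0.6068, 0.088, 0.0216, 0.0258, 286] bs [0.6501, -0.1807, 0.0286, 0.0208, 972]
tips rel z [array([0.0357, 0.0382]), array([0.0361, 0.0381])] y 0.1259 0.0583
  return _methods._mean(a, axis=axis, dtype=dtype,
  ret = ret.dtype.type(ret / rcount)
```

View pics/chk.png

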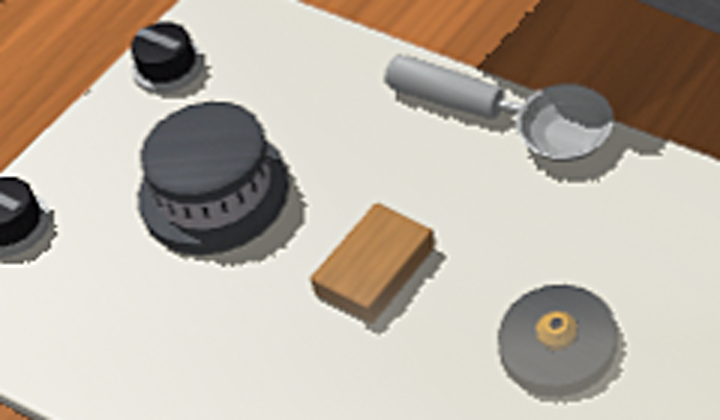

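The large burner is complete: the crop shows the cap level on the ring at (205,150), with the matchbox and scoop untouched. Next is the small ring.

>>> jog_arm:
  series:
    - [[1, 0, 10, 0, 0, 0, 68], [0, 0, 15, 0, 0, 0, 68], [0, 0, 18, 0, 0, 0, 68], [0, 0, 15, 0, 0, 0, 68], [0, 0, 12, 0, 0, 0, 68], [0, 0, 10, 0, 0, 0, 68], [0, 0, 8, 0, 0, 0, 68], [0, 0, 6, 0, 0, 0, 68], [0, 0, 3, 0, 0, 0, 68], [0, 0, 0, 0, 0, 0, 60]]

```text
time_s: 22.15
eef_pos: [0.606, 0.0873, -0.0188]
eef_rot: [-0.0, 1.0, 0.0, -0.0]
wrist_force: [-0.1, -0.7, 0.1]
opening: 0.703
grasp_force: 0.0
```

Run:
```python
from h import *
t,r=pose();W=snap("wrist",13)
print("rs",topfit(cloud(W),.606,.089,.023,.018,.03))
```

```text
t 22.15 tcp [ 0.606   0.0873 -0.0188] x [ 1.     0.001 -0.   ] z [-0.  0. -1.] open 0.703 gf 0.0 wf [-0.1 -0.7  0.1]
rs [0.6063, 0.0904, 0.0206, 0.0254, 5070]
```

Shift 2.5 mm left, then close and lift a little.

>>> jog_arm:
  series:
    - [[0, -2.5, 0, 0, 0, 0, 56], [0, 0, 0, 0, 0, 0, 52], [0, 0, 0, 0, 0, 0, 46], [0, 0, 0, 0, 0, 0, 42], [0, 0, 0, 0, 0, 0, 38], [0, 0, 0, 0, 0, 0, 33], [0, 0, 0, 0, 0, 0, 33], [0, 0, 0, 0, 0, 0, 33], [0, 0, -4, 0, 0, 0, 33], [0, 0, -6, 0, 0, 0, 33]]

```text
time_s: 23.2
eef_pos: [0.6054, 0.0898, -0.009]
eef_rot: [-0.0, 1.0, 0.0, -0.001]
wrist_force: [-0.1, -1.6, -0.3]
opening: 0.43
grasp_force: 60.0
```

>>> jog_arm:
  series:
    - [[0, 0, -15, 0, 0, 0, 33], [0, 0, -25, 0, 0, 0, 33], [0, 0, -20, 0, 0, 0, 33], [0, 0, -10, 0, 0, 0, 33], [2, 20, 0, 0, 0, 0, 33], [5, 30, 0, 0, 0, 0, 33], [5, 30, 0, 0, 0, 0, 33], [5, 30, 0, 0, 0, 0, 33], [5, 30, 0, 0, 0, 0, 33], [5, 30, 0, 0, 0, 0, 33]]

```text
time_s: 24.2
eef_pos: [0.6331, -0.0814, 0.0616]
eef_rot: [-0.0, 1.0, 0.0, -0.0]
wrist_force: [0.4, -0.0, -0.2]
opening: 0.432
grasp_force: 60.1
```

>>> jog_arm:
  series:
    - [[5, 30, 0, 0, 0, 0, 33], [5, 30, 0, 0, 0, 0, 33], [3, 25, 0, 0, 0, 0, 33], [2, 17, 0, 0, 0, 0, 33], [0, 0, 0, 0, 0, 0, 33], [0, 0, 0, 0, 0, 0, 33], [0, 0, 0, 0, 0, 0, 33], [0, 0, 0, 0, 0, 0, 33], [0, 0, 0, 0, 0, 0, 33], [0, 0, 0, 0, 0, 0, 33]]

```text
time_s: 25.2
eef_pos: [0.6483, -0.1815, 0.0615]
eef_rot: [-0.0, 1.0, 0.001, 0.0]
wrist_force: [-0.8, -0.3, -0.7]
opening: 0.429
grasp_force: 60.1
```

Run:
```python
from h import *
t,r=pose();W=snap("wrist",14);P=cloud(W)
print("rs",topfit(P,*t[:2],.0205,t[2]+.036,t[2]+.05),"bs",topfit(P,.6485,-.181,.034,.017,.0235))
```

```text
t 25.2 tcp [ 0.6483 -0.1815  0.0615] x [1.    0.002 0.   ] z [ 0.  0. -1.] open 0.429 gf 60.1 wf [-0.8 -0.3 -0.7]
rs [0.6484, -0.1815, 0.0205, 0.1049, 4814] bs [0.6495, -0.1789, 0.0281, 0.0197, 4057]
```

View pics/wrist14.png

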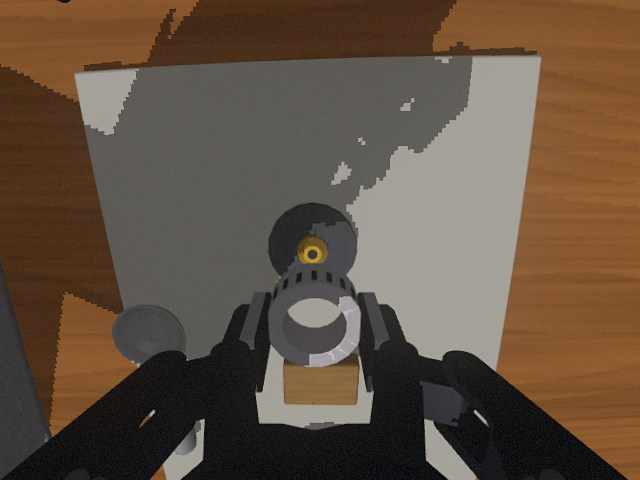

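The wrist view shows the small ring held level at (314,320) and the small boss at (313,250). The ring is at (0.6484,-0.1815) and the plinth at (0.6495,-0.1789), so I'll correct and lower.

>>> jog_arm:
  series:
    - [[0.7, -1.8, 0, 0, 0, 0, 33], [0, 0, 12, 0, 0, 0, 33], [0, 0, 14, 0, 0, 0, 33], [0, 0, 12, 0, 0, 0, 33], [0, 0, 9, 0, 0, 0, 33], [0, 0, 4, 0, 0, 0, 33], [0, 0, 0, 0, 0, 0, 33], [0, 0, 0, 0, 0, 0, 33], [0, 0, 0, 0, 0, 0, 33], [0, 0, 0, 0, 0, 0, 33]]

```text
time_s: 26.25
eef_pos: [0.6494, -0.1806, 0.0111]
eef_rot: [0.0, 1.0, 0.0, 0.001]
wrist_force: [-1.0, 0.6, -0.3]
opening: 0.43
grasp_force: 60.1
```

Run:
```python
from h import *
t,r=pose();W=snap("wrist",15);P=cloud(W)
print("rs",topfit(P,*t[:2],.0205,t[2]+.036,t[2]+.05),"bs",topfit(P,.6485,-.181,.034,.017,.0235))
f=W["frame"];cv2.imwrite("pics/c15.png",cv2.resize(f[180:400,220:420],None,fx=2.7,fy=2.7,interpolation=cv2.INTER_CUBIC))
```

```text
t 26.25 tcp [ 0.6494 -0.1806  0.0111] x [1.    0.001 0.001] z [ 0.001 -0.001 -1.   ] open 0.43 gf 60.1 wf [-1.   0.6 -0.3]
rs [0.6497, -0.1805, 0.0206, 0.0545, 4813] bs [0.65, -0.1791, 0.0278, 0.0197, 4398]
```

View pics/c15.png

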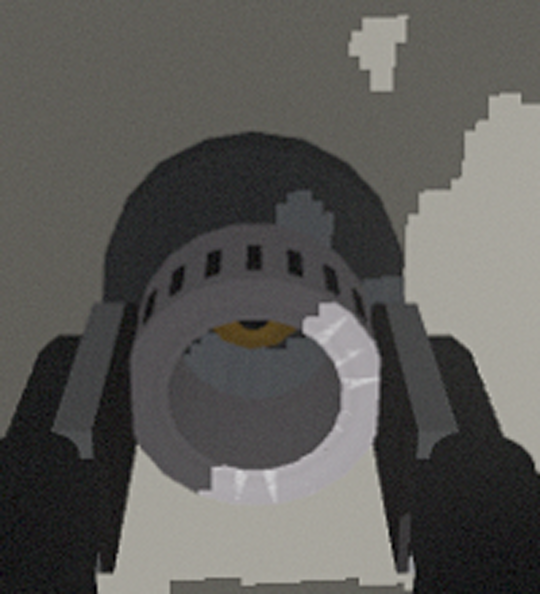

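The crop shows the boss through the hole at (255,330), on the ring's centre line (256). I'll nudge it 0.7 mm and seat it.

>>> jog_arm:
  series:
    - [[0, -0.7, 2, 0, 0, 0, 33], [0, 0, 4, 0, 0, 0, 33], [0, 0, 4, 0, 0, 0, 33], [0, 0, 2.5, 0, 0, 0, 33], [0, 0, 1.5, 0, 0, 0, 33], [0, 0, 1, 0, 0, 0, 33], [0, 0, 0.5, 0, 0, 0, 33], [0, 0, 0, 0, 0, 0, 33], [0, 0, 0, 0, 0, 0, 33], [0, 0, 0, 0, 0, 0, 33]]

```text
time_s: 27.3
eef_pos: [0.6489, -0.1796, -0.004]
eef_rot: [-0.0, 1.0, 0.0, -0.0]
wrist_force: [-4.0, 1.9, 7.9]
opening: 0.43
grasp_force: 60.9
```

Run:
```python
from h import *
t,r=pose();W=snap("wrist",16);P=cloud(W)
print("rs",topfit(P,*t[:2],.0205,.034,.05),"want .040; bs",topfit(P,.6485,-.181,.034,.017,.0235))
```

```text
t 27.3 tcp [ 0.6489 -0.1796 -0.004 ] x [ 1.     0.001 -0.   ] z [-0.  0. -1.] open 0.43 gf 60.9 wf [-4.   1.9  7.9]
rs [0.649, -0.1795, 0.0205, 0.0395, 4640] want .040; bs [0.655, -0.1791, 0.027, 0.0198, 3503]
```

Contact is felt (8 N) and the ring top is at 0.0395, so it is home. I'll release it and head for the small cap at (0.468, 0.2585).

>>> jog_arm:
  series:
    - [[0, 0, 0, 0, 0, 0, 38], [0, 0, 0, 0, 0, 0, 42], [0, 0, 0, 0, 0, 0, 48], [0, 0, 0, 0, 0, 0, 56], [0, 0, 0, 0, 0, 0, 66], [0, 0, 0, 0, 0, 0, 70], [0, 0, -5, 0, 0, 0, 70], [0, 0, -20, 0, 0, 0, 70], [0, 0, -35, 0, 0, 0, 70], [0, 0, -30, 0, 0, 0, 70]]

```text
time_s: 28.35
eef_pos: [0.6489, -0.1797, 0.0863]
eef_rot: [-0.0, 1.0, 0.0, -0.0]
wrist_force: [0.8, -0.4, 1.2]
opening: 0.817
grasp_force: 0.0
```

>>> jog_arm:
  series:
    - [[-8, -20, 0, 0, 0, 0, 70], [-16, -38, 0, 0, 0, 0, 70], [-16, -38, 0, 0, 0, 0, 70], [-16, -38, 0, 0, 0, 0, 70], [-16, -38, 0, 0, 0, 0, 70], [-16, -38, 0, 0, 0, 0, 70], [-16, -38, 0, 0, 0, 0, 70], [-16, -38, 0, 0, 0, 0, 70], [-16, -38, 0, 0, 0, 0, 70], [-16, -38, 0, 0, 0, 0, 70]]

```text
time_s: 29.35
eef_pos: [0.4961, 0.1836, 0.0856]
eef_rot: [-0.0, 1.0, 0.0, 0.001]
wrist_force: [0.3, -0.5, -0.1]
opening: 0.818
grasp_force: 0.0
```

>>> jog_arm:
  series:
    - [[-16, -38, 0, 0, 0, 0, 70], [-13, -38, 0, 0, 0, 0, 70], [0, 0, 15, 0, 0, 0, 70], [0, 0, 20, 0, 0, 0, 70], [0, 0, 10, 0, 0, 0, 70], [0, 0, 0, 0, 0, 0, 70], [0, 0, 0, 0, 0, 0, 70], [0, 0, 0, 0, 0, 0, 70], [0, 0, 0, 0, 0, 0, 70], [0, 0, 0, 0, 0, 0, 70]]

```text
time_s: 30.35
eef_pos: [0.4682, 0.2581, 0.0406]
eef_rot: [-0.0, 1.0, 0.0, 0.001]
wrist_force: [0.2, -0.4, 0.1]
opening: 0.823
grasp_force: 0.0
```

Run:
```python
from h import *
t,r=pose()
W=snap("wrist",17);print("cs",topfit(cloud(W),.468,.259,.03,.015,.03));tips(W,t)
for n in("top","scene"):
    P=cloud(snap(n,17));print(n,"rs",topfit(P,.649,-.18,.025,.034,.05),"bs",topfit(P,.649,-.18,.034,.017,.0225))
```

```text
t 30.35 tcp [0.4682 0.2581 0.0406] x [1.    0.    0.001] z [ 0.001  0.    -1.   ] open 0.823 gf 0.0 wf [ 0.2 -0.4  0.1]
cs [0.4683, 0.2605, 0.0217, 0.0215, 4148]
tips rel z [array([0.0364, 0.0387]), array([0.0363, 0.0388])] y 0.2942 0.2247
top rs [0.648, -0.1796, 0.0202, 0.0394, 265] bs [0.6486, -0.1809, 0.0277, 0.0198, 320]
scene rs [0.6503, -0.1801, 0.0207, 0.0404, 444] bs [0.6507, -0.181, 0.028, 0.0207, 458]
```

The small ring is seated: top at 0.040, within 1.4 mm of the plinth centre. I'll descend on the small cap, close and lift a little.

>>> jog_arm:
  series:
    - [[0, -2, 10, 0, 0, 0, 70], [0, 0, 14, 0, 0, 0, 70], [0, 0, 14, 0, 0, 0, 70], [0, 0, 10, 0, 0, 0, 70], [0, 0, 8, 0, 0, 0, 70], [0, 0, 5, 0, 0, 0, 70], [0, 0, 0, 0, 0, 0, 64], [0, 0, 0, 0, 0, 0, 58], [0, 0, 0, 0, 0, 0, 53], [0, 0, 0, 0, 0, 0, 50]]

```text
time_s: 31.5
eef_pos: [0.4681, 0.2603, -0.0205]
eef_rot: [-0.0, 1.0, 0.0, 0.001]
wrist_force: [-0.4, 0.1, -0.8]
opening: 0.586
grasp_force: 0.0
```

>>> jog_arm:
  series:
    - [[0, 0, 0, 0, 0, 0, 47], [0, 0, 0, 0, 0, 0, 44], [0, 0, 0, 0, 0, 0, 40], [0, 0, 0, 0, 0, 0, 37], [0, 0, 0, 0, 0, 0, 37], [0, 0, 0, 0, 0, 0, 37], [0, 0, 0, 0, 0, 0, 37], [0, 0, -3, 0, 0, 0, 37], [0, 0, -5, 0, 0, 0, 37], [0, 0, 0, 0, 0, 0, 37]]

```text
time_s: 32.5
eef_pos: [0.4682, 0.2604, -0.0124]
eef_rot: [-0.0, 1.0, 0.0, 0.001]
wrist_force: [0.1, -0.2, -0.1]
opening: 0.47
grasp_force: 60.4
```

Run:
```python
from h import *
t,r=pose();W=snap("wrist",18)
P=cloud(W);print("cap",topfit(P,*t[:2],.0225,.024,.036))
Q=P.reshape(-1,3);Q=Q[(np.hypot(Q[:,0]-t[0],Q[:,1]-t[1])<.014)&(Q[:,2]<.04)];print("plane",np.linalg.lstsq(np.c_[Q[:,:2]-t[:2],np.ones(len(Q))],Q[:,2],rcond=None)[0].round(4))
```

```text
t 32.5 tcp [ 0.4682  0.2604 -0.0124] x [1.    0.001 0.001] z [ 0.001  0.    -1.   ] open 0.47 gf 60.4 wf [ 0.1 -0.2 -0.1]
cap [0.4683, 0.2604, 0.0226, 0.0293, 7642]
plane [ 0.0005 -0.0061  0.0295]
```

Held level. I'll carry it to the small burner.

>>> jog_arm:
  series:
    - [[0, 0, -15, 0, 0, 0, 37], [0, 0, -25, 0, 0, 0, 37], [0, 0, -25, 0, 0, 0, 37], [0, 0, -15, 0, 0, 0, 37], [6, 16, 0, 0, 0, 0, 37], [13, 32, 0, 0, 0, 0, 37], [13, 32, 0, 0, 0, 0, 37], [13, 32, 0, 0, 0, 0, 37], [13, 32, 0, 0, 0, 0, 37], [13, 32, 0, 0, 0, 0, 37]]

```text
time_s: 33.55
eef_pos: [0.5393, 0.0829, 0.068]
eef_rot: [-0.0, 1.0, 0.0, 0.0]
wrist_force: [0.5, 0.1, -0.3]
opening: 0.465
grasp_force: 60.6
```

>>> jog_arm:
  series:
    - [[13, 32, 0, 0, 0, 0, 37], [13, 32, 0, 0, 0, 0, 37], [13, 32, 0, 0, 0, 0, 37], [13, 32, 0, 0, 0, 0, 37], [13, 32, 0, 0, 0, 0, 37], [13, 32, 0, 0, 0, 0, 37], [13, 32, 0, 0, 0, 0, 37], [13, 32, 0, 0, 0, 0, 37], [6, 8, 0, 0, 0, 0, 37], [0, 0, 0, 0, 0, 0, 37]]

```text
time_s: 34.55
eef_pos: [0.6494, -0.1812, 0.0675]
eef_rot: [0.0, 1.0, -0.001, 0.0]
wrist_force: [0.8, -0.2, 0.2]
opening: 0.467
grasp_force: 60.6
```

>>> jog_arm:
  series:
    - [[0, 0, 10, 0, 0, 0, 37], [0, 0, 12, 0, 0, 0, 37], [0, 0, 10, 0, 0, 0, 37], [0, 0, 5, 0, 0, 0, 37], [0, 0, 3, 0, 0, 0, 37], [0, 0, 0, 0, 0, 0, 37], [0, 0, 0, 0, 0, 0, 37], [0, 0, 0, 0, 0, 0, 37], [0, 0, 0, 0, 0, 0, 37], [0, 0, 0, 0, 0, 0, 37]]

```text
time_s: 35.55
eef_pos: [0.6491, -0.1799, 0.0273]
eef_rot: [0.0, 1.0, 0.0, 0.0]
wrist_force: [-0.1, -0.7, -1.4]
opening: 0.468
grasp_force: 60.6
```

Run:
```python
from h import *
t,r=pose();W=snap("wrist",19);P=cloud(W)
print("cap",topfit(P,*t[:2],.0225,t[2]+.037,t[2]+.047),"ring",topfit(P,.649,-.18,.025,.034,.044),"bs",topfit(P,.649,-.18,.034,.017,.0235))
```

```text
t 35.55 tcp [ 0.6491 -0.1799  0.0273] x [1.    0.001 0.001] z [ 0.001 -0.    -1.   ] open 0.468 gf 60.6 wf [-0.1 -0.7 -1.4]
cap [0.6497, -0.1796, 0.0225, 0.0689, 7505] ring [0.6518, -0.1787, 0.0196, 0.0395, 1260] bs [0.6502, -0.1791, 0.0278, 0.0198, 2634]
```

>>> jog_arm:
  series:
    - [[-0.3, 0, 4, 0, 0, 0, 37], [0, 0, 5, 0, 0, 0, 37], [0, 0, 4, 0, 0, 0, 37], [0, 0, 3, 0, 0, 0, 37], [0, 0, 1.5, 0, 0, 0, 37], [0, 0, 1, 0, 0, 0, 37], [0, 0, 0.8, 0, 0, 0, 37], [0, 0, 0.4, 0, 0, 0, 37], [0, 0, 0, 0, 0, 0, 37], [0, 0, 0, 0, 0, 0, 37]]

```text
time_s: 36.6
eef_pos: [0.649, -0.1798, 0.0078]
eef_rot: [0.0, 1.0, 0.0, 0.0]
wrist_force: [-1.6, 1.2, 4.4]
opening: 0.465
grasp_force: 61.1
```

Run:
```python
from h import *
t,r=pose();W=snap("wrist",20);P=cloud(W)
print("cap",topfit(P,*t[:2],.0225,.044,.056),"want .050")
```

```text
t 36.6 tcp [ 0.649  -0.1798  0.0078] x [1.    0.001 0.001] z [ 0.001 -0.    -1.   ] open 0.465 gf 61.1 wf [-1.6  1.2  4.4]
cap [0.6496, -0.1795, 0.0226, 0.0495, 7652] want .050
```

Home. I'll release and retreat clear.

>>> jog_arm:
  series:
    - [[0, 0, 0, 0, 0, 0, 42], [0, 0, 0, 0, 0, 0, 46], [0, 0, 0, 0, 0, 0, 52], [0, 0, 0, 0, 0, 0, 60], [0, 0, 0, 0, 0, 0, 70], [0, 0, 0, 0, 0, 0, 70], [0, 0, -5, 0, 0, 0, 70], [0, 0, -20, 0, 0, 0, 70], [0, 0, -35, 0, 0, 0, 70], [0, 0, -35, 0, 0, 0, 70]]

```text
time_s: 37.65
eef_pos: [0.6481, -0.1795, 0.1028]
eef_rot: [-0.0, 1.0, 0.0, -0.001]
wrist_force: [0.0, -0.3, 0.6]
opening: 0.822
grasp_force: 0.0
```

>>> jog_arm:
  series:
    - [[-5, -20, 0, 0, 0, 0, 70], [-10, -35, 0, 0, 0, 0, 70], [-10, -35, 0, 0, 0, 0, 70], [-10, -35, 0, 0, 0, 0, 70], [-10, -35, 0, 0, 0, 0, 70], [-5, -20, 0, 0, 0, 0, 70], [0, 0, 0, 0, 0, 0, 70], [0, 0, 0, 0, 0, 0, 70], [0, 0, 0, 0, 0, 0, 70], [0, 0, 0, 0, 0, 0, 70]]

```text
time_s: 38.65
eef_pos: [0.5988, -0.0009, 0.1022]
eef_rot: [0.0, 1.0, -0.0, 0.0]
wrist_force: [-0.8, 0.0, -0.0]
opening: 0.822
grasp_force: 0.0
```

Run:
```python
from h import *
pose()
for n in("top","scene"):
    W=snap(n,21);P=cloud(W)
    for m,x,y,a,b in(("L",.4495,-.187,.033,.042),("S",.649,-.18,.025,.034)):print(n,m,"cap",topfit(P,x,y,a,.044,.06),"plinth",topfit(P,x,y,b,.017,.0225))
f=W["frame"];cv2.imwrite("pics/fin.png",cv2.resize(f[210:400,90:330],None,fx=3,fy=3,interpolation=cv2.INTER_CUBIC))
```

```text
t 38.65 tcp [ 0.5988 -0.0009  0.1022] x [ 1.    -0.001  0.   ] z [ 0. -0. -1.] open 0.822 gf 0.0 wf [-0.8  0.  -0. ]
top L cap [0.4492, -0.1856, 0.0302, 0.0496, 1032] plinth [0.4486, -0.1875, 0.0374, 0.0199, 371]
top S cap [0.6479, -0.1794, 0.0223, 0.0493, 510] plinth [0.6484, -0.1809, 0.0278, 0.0197, 199]
scene L cap [0.4506, -0.1864, 0.0316, 0.0504, 1080] plinth [0.4513, -0.1884, 0.0376, 0.0207, 485]
scene S cap [0.6497, -0.1806, 0.0224, 0.0504, 705] plinth [0.651, -0.1812, 0.028, 0.0206, 405]
```

View pics/fin.png

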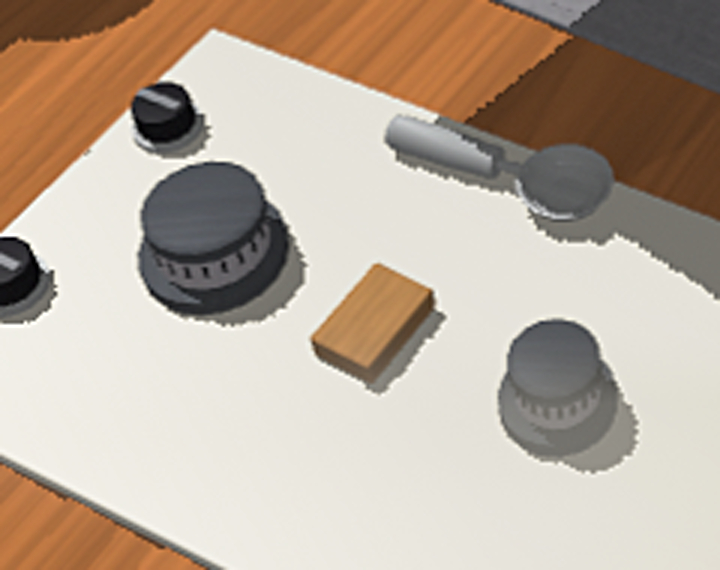

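Both burners are assembled and level, at (205,235) and (557,385) in the crop, with every fit within 2 mm.

```bash
python3 -c "
from bench import ctrl
print(ctrl.hand_in())"
```

```text
the job is handed in; nothing more can be done
None
```

Both burners are back together, large first, then small; final camera checks put every part level, fully home and within about 2 mm of centre, with the matchbox and scoop still in place. I handed the job in at about 39 s; no verdict was returned.

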